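# Settle the rocking tool stand and hang the mirror on it

## Task

The green four-footed tool stand rocks on its round base: without lifting it off, turn it (the orange pin is there for that, and a part-turn clockwise seen from above will do) until it drops and stands level and steady on all four feet, and let go of it. Only then take the inspection mirror, which has an orange grip, off the rail under the overhead rack, lifting it clear of the rail's end stops, and hang it on either arm of the stand's crossbar, leaving the stand level and steady and the mirror hanging still. Do not drop the mirror, tip the stand or knock the other things on the bench.

Things in the scene. Friction and masses are not known exactly. Their poses are not given: they have to be found in the camera images.
- stand: Green round stand, 0.75 to 1 kg: plate 180 mm across, top 32 mm above the origin, a screw pot on it; 14 mm mast at its centre with a crossbar. Origin on the mast's axis, level with the long feet's ends. z up the mast, y along the crossbar. Origin 14 mm above the bench, tilted about 0.1 rad while it rocks; 6 mm, level once settled. Slides when pushed at the pin with 2 to 4 N; over 8 N may tip it.
- long_foot (a point): Lower end of the stand's long foot on its +x axis, 75 mm from the mast's axis; another is opposite at -x. White nylon, round-ended, 16 mm thick. They stand in a fixed, round grey base, 204 mm across, concentric with the stand within 4 mm: rim 22 mm high, 87 mm inner radius; in it two flat lands 14 mm above the bench, parted by one straight groove through the centre.
- short_foot (a point): Lower end of the short foot on +y, 75 mm out, 8 mm higher than the long ones; another at -y. Groove: 28 mm wide, floor 6 mm above the bench; long feet drop 8 mm into it, then the short feet touch the lands and its walls stop the turning (0.08 rad play). Its direction is not measured (yellow marks on the rim show its ends): the stand starts 0.45 to 0.95 rad counter-clockwise of it.
- pin (a point): Centre of the top end of the stand's orange upright pin: 14 mm thick, 60 mm high above the plate, 75 mm from the stand's axis, on the robot's side. Its direction from the stand's axis is 2.79 rad (160 degrees) counter-clockwise from the stand's x axis. Axes as the stand's.
- bar (a point): Middle of the top face of the stand's steel crossbar, 175 mm above the stand's origin. Bar 10 mm wide (x), 10 mm high, 90 mm to each side along y, with red end stops 12 mm wide (x), rising 10 mm above it, inner faces 84 mm from the middle. The mirror hangs free about 53 mm from the middle on either side (40 to 66 mm is clear of mast and stop). Axes as the stand's.
- rail (a point): Middle of the top face of the fixed rail of the rack, 180 mm above the bench. Bar 10 mm wide (x), 10 mm high, along y, with red end stops 12 mm wide, inner faces 82 mm to each side, rising 10 mm above it. x points away from the robot.
- rack: Fixed overhead rack; origin on the bench below rail, same axes. Plywood shelf over the rail: underside 335 mm above the bench, front edge 5 mm behind (+x) the rail's middle line, 280 mm wide, 155 mm deep. A tool pointing straight down does not fit below it: come from the front (-x), tilted 25 to 40 degrees. Blue posts 105 mm behind the rail, 125 mm to each side.
- mirror: Mirror, 0.1 kg, hung by a black upside-down U hook. Origin: middle of the hook's inside top. z up, y along the bar. Hook 24 mm long (y), gap 16 mm (x), legs to 20 mm below the origin. Orange grip 12 mm thick (y), 36 mm wide (x), from 8 to 60 mm above it. Stick 10 mm before it (-x), so it goes on and off from the front, lifted 22 to 60 mm; 54 mm mirror disc, 79 to 133 mm below it.
- mug: Green ceramic mug of hex keys, 80 mm across, 95 mm high, keys to 160 mm; origin under its centre. Leave alone.
- screwdriver: Silver torque screwdriver lying on the bench, 190 mm long along its x, 34 mm thick; origin near its middle on the bench. Leave alone.
- torch: Orange plastic torch standing on its head, 54 mm across, 160 mm high; origin under its centre. Leave alone.
- spray: Blue spray can, 60 mm across, 170 mm high; origin under its centre. Leave alone.
- wrench: Steel wrench lying on the bench; origin near its middle. Leave alone.
- dish: Small round steel dish on the bench, 50 mm across, 18 mm high; origin under its centre. Leave alone.
Things that resemble listed ones, but are neither listed nor needed, are in the scene too. Leave any yellow look-alike of the mirror alone.

How it is judged (in metres and radians):
On the way, in this order (a step that is already met when the one before it is completed fails the run):
1. the stand has dropped and stands level on all four feet, let go, with the mirror still on the rack's rail (height (world z) of stand below 0.009 m and angle between stand's own z axis and vertical below 0.03 rad and contact force between stand and the fingers below 0.3 N and distance between mirror and rail below 0.08 m and z of mirror in the frame of rail below 0.01 m), for 0.3 s.
2. the mirror is lifted off the rack's rail (z of mirror in the frame of rail above 0.018 m), for 0.1 s.
At the end, for the whole second after the job is handed in: The stand's origin is below 9 mm and its tilt below 0.03 rad (all four feet down); the mirror's hook sits on one arm of the stand's crossbar, 25 to 80 mm from the middle, on the bar within 9 mm across and 5 mm in height, tilted under 0.15 rad; both at rest and released (height (world z) of stand below 0.009 m and angle between stand's own z axis and vertical below 0.03 rad and linear speed of stand below 0.02 m/s and x of mirror in the frame of bar between -0.009 and 0.009 m and z of mirror in the frame of bar between -0.005 and 0.005 m and (y of mirror in the frame of bar between 0.025 and 0.08 m or y of mirror in the frame of bar between -0.08 and -0.025 m) and angle between mirror's own z axis and vertical below 0.15 rad and linear speed of mirror below 0.03 m/s); the robot touches nothing.
It fails at once if the stand is lifted off its base (height (world z) of stand above 0.03 m).
It fails at once if the stand is tipped (angle between stand's own z axis and vertical above 0.25 rad).
It fails at once if the mirror is dropped (height (world z) of mirror below 0.15 m).
It fails at once if another thing on the bench is knocked (distance of any of mug, screwdriver, torch, spray, wrench, dish from where it was at the start of the episode above 0.03 m).
It also fails if it takes over 61 s, if anything falls off the work surface, if the arm or the gripper's body presses on something with over 40 N, if the wrist force passes 120 N, or if a joint passes its speed limit or range.

## Robot

A 7-joint arm with a two-finger parallel gripper is mounted at the origin on the work surface. World frame = base frame: x ahead of the robot, y to its left, z up, the work surface at z = 0. Lengths are in mm, angles in rad, forces in N, time in s.
With the tool pointing down it reaches from about 425 to 825 mm from the base axis. Payload 3.6 kg.
Tool frame: the origin (TCP) lies at the very end of the fingers, on their centre line; the grasp point (between the pads) lies 19 mm behind it; z points along the fingers, y is the line along which they close (so a half turn about z gives the same grasp; the last joint's range is limited). The gripper opens to 85 mm and grips with 20 to 120 N. Pads are 22 mm wide; open, the fingers measure 114 mm over their backs; the gripper's body (76 mm by 85 mm) begins 54 mm behind the grasp point. The pads swing forward as they close: fully open they stand 13 mm farther back than shut.
Start: joints at [-1.282, 0.615, -0.013, 1.423, 0.008, 1.103, -0.04], TCP at [201.842, 617.837, 231.297] pointing down, gripper open.
Joint ranges: [-3.12, 3.12], [-0.3, 2.06], [-1.34, 1.32], [0.26, 2.42], [-1.36, 4.5], [0.01, 1.98], [-2.84, 2.84]. Speed limits (rad/s): [2.79, 2.79, 3.14, 3.14, 3.14, 3.14, 3.14].

## Interface

Orientations are given as a rotation vector (axis times angle).
In Python, from bench import robot gives the robot as it stands. The module is installed in compiled form; this text tells all that it offers.
- The arm moves only by the tool arm_command, never from a script. Its argument "increments" is a list of rows, each an object with "slide": the shift along the world's x, y, z scaled (see below), a list of three; "delta_rot": the turn, a rotation vector about the world's x, y, z scaled (see below), a list of three. A call has 1 to 20 rows; each row is the pose to reach, as a shift and turn from the pose commanded when the call began; what a row does not reach only later rows make up. The controller multiplies each number of a shift by 0.2 m and each number of a turn by 60 degrees. A row lasts 1/10 s, in which the tool goes at most 50 mm and 8.59 degrees, less where a joint would pass 70% of its speed; a pose out of reach is approached as far as the arm can. A call with a number of a shift or a turn outside -1 to 1 is refused whole. A call with a gripper value outside its range is refused whole. "grip" is the opening, from -1 (shut) to 1 (fully open), set as the call begins (left out, the last holds). The fingers move at their own pace and stop on an object; "grip_force" is the grip in N (left out, the last holds). Time passes only in rows, so rows that repeat a pose let the fingers close. It gives the time, the measured TCP pose, the force, the opening and the grip force at its end, in the units of the state.
- robot.sense(): the state, without advancing time (a new reading comes with each control period).
- robot.camera(name): name is "scene" or "top"; returns (picture, depth): 480x640x3 uint8, blue, green, red; 480x640 float32, mm along the optical axis (not along the pixel's ray), 0 where there is no reading.
- robot.calibration(name): a dict with "K" (3x3 intrinsics, pixels), "rvec" (rotation vector, rad) and "tvec" (3), from world to camera coordinates, as OpenCV has them. Camera axes: x right, y down, z forward; pixel columns grow to the right and rows downward; lengths in mm; the calibration is good to about 2 mm. A picture is of the moment at which its call begins. calibration takes no time and is no camera call.
- robot.job_done(): hands the job in; it is judged then, once.
Trained networks look in the newest picture that a camera, given by its name, has taken for a name from the list of things; names that differ only in an ending like _2 or _b are one class to them, and where a whole thing is asked for, a point or a joint stands for the part that bears it (a point fixed in the world has none). Each returns a list of dicts, best first, with "confidence" (0 to 1); they miss things now and then, are a little off and sometimes report something else, mostly with a low value. They report only what shows in the picture. A call takes as long as a camera call. They do not tell look-alikes from the thing itself.
- robot.spot_in(camera, name): "centre" ([x, y, z] in mm, in the coordinates of the camera as it stood for that picture, good to about 4 mm: the middle of the surface that is visible of it).
The state is a dict: "time_s": time; "q": joint angles; "dq": joint speeds; "effort": joint torques, N m; "tcp_pos": TCP position; "eef_rot": TCP orientation; "ft_force": force on the tool from outside, world axes, zero at the start; "torque": the same for the moment, N m; "finger_gap": finger opening in mm; "gripper_force": force on a finger pad.
Only numpy, scipy, OpenCV 4.12 (cv2) and the standard library are available. Lean on these libraries where they do the work, as an engineer would, in place of code of your own. Each camera call takes 0.05 s, during which the arm holds its last target. There are 200 camera calls.

## Working session

There is one attempt and no reset: what is moved stays moved. The work goes in short steps, Python scripts to look and compute and a tool call to move; the robot and the scene stay as the last step left them, time stands still between calls to the robot, and variables do not carry over. Pictures are saved under pics/ and viewed, at most 10 in all, crops included, and the job is handed in when it is done.

Besides the shell and the picture viewer there is one more tool, called after "Emit:" as name(argument=value, ...) on one line, values as JSON. arm_command: Moves the arm, as the interface text tells. Its arguments: {"type":"object","properties":{"increments":{"type":"array"},"grip":{"type":"number"},"grip_force":{"type":"number"}},"required":["increments"]}

```bash
mkdir -p pics; cat > h.py <<'E'
import numpy as np, cv2
from bench import robot
def cal(n):
    c=robot.calibration(n); R=cv2.Rodrigues(np.array(c['rvec'],float))[0]
    return np.array(c['K'],float),R,np.array(c['tvec'],float).ravel()
def c2w(n,p):
    K,R,t=cal(n); return R.T@(np.array(p)-t)
def cloud(n,D):
    K,R,t=cal(n); v,u=np.mgrid[0:480,0:640]
    P=np.stack([(u-K[0,2])/K[0,0]*D,(v-K[1,2])/K[1,1]*D,D],-1)
    return (P-t)@R
def proj(n,p):
    K,R,t=cal(n); q=K@(R@np.array(p,float)+t); return q[:2]/q[2]
def snap(n,f=None):
    I,D=robot.camera(n)
    if f: cv2.imwrite('pics/'+f,I)
    return I,D
E
python3 - <<'E'
from h import *
np.set_printoptions(precision=1,suppress=True)
for n in ['scene','top']:
    I,D=snap(n,n+'0.png')
    np.savez(n+'0.npz',I=I,D=D)
    K,R,t=cal(n); print(n,'cam at',-R.T@t,'axis',R[2]*10)
    for o in ['stand','pin','long_foot','short_foot','bar','rail','rack','mirror','mug','screwdriver','torch','spray','wrench','dish']:
        r=robot.spot_in(n,o)
        print(o,[(c2w(n,x['centre']),round(x['confidence'],2)) for x in r[:3]])
print(robot.sense()['time_s'])
E
```

```text
scene cam at [ 442.7 -750.9 1269.5] axis [ 0.7  5.4 -8.4]
stand [(array([ 633.3, -194.6,   44.8]), 0.8)]
pin [(array([ 634.9, -191.1,   46.5]), 0.89), (array([720.7, 106.2, 348.5]), 0.4)]
long_foot [(array([ 639.8, -192. ,   51.4]), 0.66)]
short_foot [(array([ 639.1, -193.1,   51.4]), 0.6)]
bar [(array([ 639.4, -192.7,   50.5]), 0.88)]
rail [(array([719.6, 107.4, 348.3]), 0.78), (array([468.8, 400.9,  80.6]), 0.36)]
rack [(array([725.1, 103.7, 349.8]), 0.75), (array([ 446.3, -363.6,   65.5]), 0.71), (array([ 638.8, -191.3,   47.2]), 0.68)]
mirror [(array([639.7, 190. , 196.9]), 0.81), (array([472.1, 177.5,  17.2]), 0.68)]
mug [(array([ 446.5, -365.1,   62.6]), 0.98)]
screwdriver [(array([432.6,  -1.1,  29.2]), 0.56)]
torch [(array([470.7, 401.9,  80.1]), 0.98)]
spray [(array([ 556.3, -483.5,  167.8]), 0.61), (array([ 636.2, -188.8,   49.3]), 0.5)]
wrench [(array([720. , 107.8, 349.9]), 0.54), (array([624.3, 426.4,  10.7]), 0.53), (array([470. , 401.8,  80.2]), 0.41)]
dish [(array([585.9,   6.1,  10.2]), 0.58)]
top cam at [ 430.8  -12.7 1131.8] axis [ 1.2 -0.1 -9.9]
stand [(array([ 637. , -176.3,   50.6]), 0.59)]
pin [(array([ 637.6, -177.9,   47.2]), 0.95)]
long_foot [(array([ 636.4, -179.5,   49.6]), 0.55)]
short_foot [(array([ 636.1, -177.1,   50. ]), 0.62)]
bar [(array([ 636.6, -181.8,   50.1]), 0.89)]
rail [(array([713.6, 163.2, 351.6]), 0.83), (array([ 443.6, -372.2,   67.4]), 0.18)]
rack []
mirror [(array([446.5, 226.8,  11.3]), 0.82), (array([634.3, 189.1, 200.2]), 0.57)]
mug [(array([ 439.1, -372.3,   62.8]), 0.88)]
screwdriver [(array([436.6,   7.1,  33.6]), 0.55), (array([714.4, 164.4, 349.6]), 0.53)]
torch [(array([470.6, 402.4,  91.4]), 0.85), (array([712.2, 164. , 350.1]), 0.37)]
spray []
wrench [(array([624.9, 429.1,   9.1]), 0.59)]
dish [(array([586.9,  -3.4,   7.4]), 0.72), (array([633.1, 186.3, 201.7]), 0.59)]
1.5
```

View pics/scene0.png

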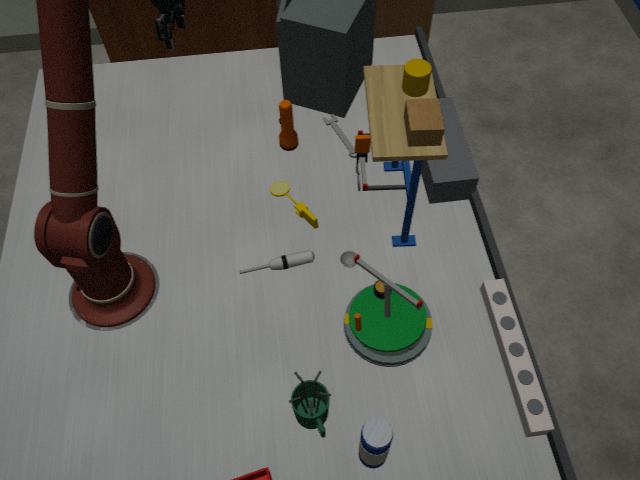

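View pics/top0.png

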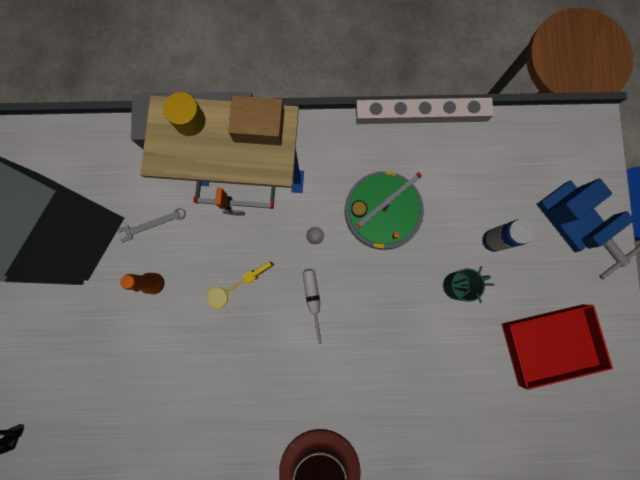

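The stand is at about (385,210) in the top view. Its bar runs from (360,226) to (419,175), the pin is at (396,235), and the yellow rim marks are at (391,173) and (379,246). The mirror hangs on the rail at about (222,198), tilted against it; the yellow look-alike lies on the bench. Next I'll measure colours against depth.

```bash
cat >> h.py <<'E'
def blobs(n,I,D,lo,hi,box,hmin=8):
    # box world xmin xmax ymin ymax zmin zmax
    P=cloud(n,D); H=cv2.cvtColor(I,cv2.COLOR_BGR2HSV)
    m=cv2.inRange(H,np.array(lo),np.array(hi))>0
    for i in range(3): m&=(P[...,i]>box[2*i])&(P[...,i]<box[2*i+1])
    m&=D>0
    k,L,S,C=cv2.connectedComponentsWithStats(m.astype(np.uint8))
    return [(P[L==i],C[i],S[i,4]) for i in range(1,k) if S[i,4]>=hmin]
E
cat > m.py <<'E'
from h import *
import sys
np.set_printoptions(precision=1,suppress=True)
S=[500,780,-330,-60]; T=[560,800,60,330]
for n in ['scene','top']:
    z=np.load(n+'0.npz'); I,D=z['I'],z['D']
    for nm,lo,hi,b in [('yellow',(22,120,90),(33,255,255),S+[0,40]),('orange pin',(3,150,80),(18,255,255),S+[35,120]),
      ('red bar',(0,120,60),(8,255,255),S+[140,230]),('red bar2',(172,120,60),(180,255,255),S+[140,230]),
      ('red rail',(0,120,60),(8,255,255),T+[150,230]),('red rail2',(172,120,60),(180,255,255),T+[150,230]),
      ('bar',(0,0,60),(180,80,255),S+[170,230]),('rail',(0,0,60),(180,80,255),T+[170,230]),
      ('grip',(3,150,80),(18,255,255),T+[150,300]),('plate',(40,100,20),(85,255,255),S+[20,80])]:
        for P,c,k in blobs(n,I,D,lo,hi,b,4): print(n,nm,c,k,'med',np.median(P,0),'min',P.min(0),'max',P.max(0))
E
python3 m.py; python3 - <<'E'
import cv2
a=cv2.imread('pics/top0.png')[155:260,335:435]; b=cv2.imread('pics/scene0.png')[110:270,320:450]
c=cv2.imread('pics/top0.png')[160:225,180:285]
f=lambda i:cv2.resize(i,(390,290),interpolation=2)
import numpy as np
d=cv2.imread('pics/scene0.png')[245:370,335:445]
cv2.imwrite('pics/c0.png',np.vstack([np.hstack([f(a),f(b)]),np.hstack([f(c),f(d)])]))
E
```

```text
scene yellow [346.5 318.4] 41 med [ 552.1 -167.6   23. ] min [ 547.1 -179.3   17.5] max [ 557.1 -153.2   29.1]
scene yellow [428.8 322.7] 53 med [ 740.5 -205.9   22.6] min [ 731.5 -216.4   16.4] max [ 747.7 -189.9   30.8]
scene orange pin [357.  315.6] 23 med [ 569.2 -200.3  101.8] min [ 564.5 -206.3   95.5] max [ 574.1 -193.4  106.8]
scene red bar [356.2 256.9] 19 med [ 580.1 -102.3  186.6] min [ 575.5 -106.8  180.4] max [584.7 -94.7 191.5]
scene red bar [419.4 302.1] 17 med [ 687.8 -237.5  206.5] min [ 682.8 -242.8  200.9] max [ 693.2 -231.9  210.2]
scene red rail [359.6 132.1] 13 med [646.2 258.6 187.1] min [641.2 253.8 183.6] max [652.4 262.1 191.4]
scene red rail [365.4 184.8] 11 med [631.6  89.4 189.6] min [627.   86.1 185.2] max [636.   92.  191.8]
scene bar [386.3 280.6] 381 med [ 632.7 -168.6  186.6] min [ 579.7 -236.6  170.1] max [ 685.9 -100.2  198.4]
scene rail [365.8 133.1] 8 med [661.6 260.  179.5] min [656.2 256.4 175.5] max [670.5 264.9 183.3]
scene rail [369. 150.] 5 med [657.9 190.5 194. ] min [656.7 186.  184.2] max [658.7 192.6 204. ]
scene rail [367. 156.] 7 med 
[... 1829 characters left out ...]
04.2]
top rail [195.9 188.4] 16 med [672.6 260.4 179.5] min [657.7 257.5 176.2] max [686.9 263.4 182.9]
top rail [270.7 194.5] 17 med [654.   92.9 179.4] min [640.3  92.4 174.1] max [672.4  95.5 182.5]
top rail [274.  194.5] 4 med [656.4  86.7 174.5] min [652.8  86.6 171.9] max [659.4  87.  175.2]
top rail [205.2 200.6] 96 med [644.  240.1 179.7] min [638.3 219.4 171.6] max [656.6 259.9 183.6]
top rail [249.5 203.8] 206 med [634.8 141.1 179.9] min [626.2  97.3 170.4] max [644.4 186.1 184.5]
top grip [218.4 196. ] 90 med [640.3 196.3 240. ] min [623.  190.4 235.3] max [657.5 203.3 244.1]
top plate [385.7 208.8] 3235 med [ 640.8 -183.5   46.1] min [ 555.4 -275.8   20.2] max [732.9 -90.9  66.4]
```

View pics/c0.png

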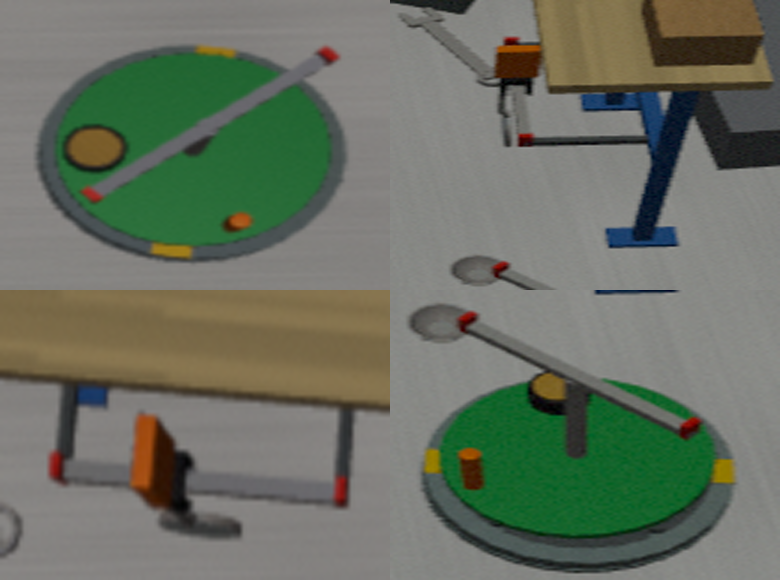

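```bash
python3 - <<'E'
from h import *
np.set_printoptions(precision=3,suppress=True)
s=robot.sense(); print(s['tcp_pos'],s['eef_rot'],s['finger_gap'],s['time_s']); print(cv2.Rodrigues(np.array(s['eef_rot']))[0])
z=np.load('top0.npz');P=cloud('top',z['D']); print('pot',P[208,359])
E
```

```text
[201.867 617.829 231.301] [-0.494 -3.103  0.   ] 85.31361652317955 1.5
[[-0.951  0.311 -0.   ]
 [ 0.311  0.951 -0.   ]
 [ 0.    -0.    -1.   ]]
pot [ 642.68  -114.109   64.366]
```

Emit:
arm_command(increments=[{"slide": [0.3,-0.5,0.15],"delta_rot": [0,0,0]},{"slide": [0.6,-1,0.15],"delta_rot": [0,0,0]},{"slide": [0.6,-1,0.15],"delta_rot": [0,0,0]},{"slide": [0.6,-1,0.15],"delta_rot": [0,0,0]},{"slide": [0.6,-1,0.15],"delta_rot": [0,0,0]},{"slide": [0.6,-1,0.15],"delta_rot": [0,0,0]}], grip=-1, grip_force=20)

```text
time_s: 2.1
tcp_pos: [326.8, 412.1, 262.3]
eef_rot: [0.511, 3.096, -0.003]
ft_force: [-0.2, 0.8, 0.2]
finger_gap: -0.0
gripper_force: 0.0
```

Emit:
arm_command(increments=[{"slide": [0.65,-1,0],"delta_rot": [0,0,0.1]},{"slide": [0.65,-1,0],"delta_rot": [0,0,0.18]},{"slide": [0.65,-1,0],"delta_rot": [0,0,0.18]},{"slide": [0.65,-1,0],"delta_rot": [0,0,0.18]},{"slide": [0.65,-1,0],"delta_rot": [0,0,0.18]}])

```text
time_s: 2.6
tcp_pos: [453.4, 215.4, 261.6]
eef_rot: [0.203, 3.134, -0.001]
ft_force: [1.0, 0.8, 0.0]
finger_gap: -0.1
gripper_force: 0.0
```

Emit:
arm_command(increments=[{"slide": [0.3,-1,0],"delta_rot": [0,0,0]},{"slide": [0.3,-1,0],"delta_rot": [0,0,0]},{"slide": [0.3,-1,0],"delta_rot": [0,0,0]},{"slide": [0.3,-1,0],"delta_rot": [0,0,0]},{"slide": [0.3,-1,0],"delta_rot": [0,0,0]}])

```text
time_s: 3.1
tcp_pos: [513.3, 10.2, 261.5]
eef_rot: [0.217, 3.132, -0.007]
ft_force: [-0.4, -1.3, 0.0]
finger_gap: -0.3
gripper_force: 0.0
```

Emit:
arm_command(increments=[{"slide": [0.15,-1,0],"delta_rot": [0,0,0]},{"slide": [0.15,-1,0],"delta_rot": [0,0,0]},{"slide": [0.15,-1,0],"delta_rot": [0,0,0]},{"slide": [0.15,-1,0],"delta_rot": [0,0,0]},{"slide": [0.15,-1,0],"delta_rot": [0,0,0]},{"slide": [0.15,-1,0],"delta_rot": [0,0,0]}])

```text
time_s: 3.7
tcp_pos: [542.0, -182.9, 260.9]
eef_rot: [-0.204, -3.135, -0.001]
ft_force: [-0.8, 1.6, -0.3]
finger_gap: 0.1
gripper_force: 0.0
```

Emit:
arm_command(increments=[{"slide": [0.16,-0.29,0],"delta_rot": [0,0,0]},{"slide": [0.16,-0.3,-0.2],"delta_rot": [0,0,0]},{"slide": [0.16,-0.3,-0.45],"delta_rot": [0,0,0]},{"slide": [0.16,-0.3,-0.7],"delta_rot": [0,0,0]},{"slide": [0.16,-0.3,-0.9],"delta_rot": [0,0,0]},{"slide": [0.16,-0.3,-0.99],"delta_rot": [0,0,0]},{"slide": [0.16,-0.3,-0.99],"delta_rot": [0,0,0]},{"slide": [0.16,-0.3,-0.99],"delta_rot": [0,0,0]}])

```text
time_s: 4.5
tcp_pos: [575.2, -240.0, 63.9]
eef_rot: [0.195, 3.134, 0.002]
ft_force: [0.7, 0.3, 0.6]
finger_gap: 0.1
gripper_force: 0.0
```

Emit:
arm_command(increments=[{"slide": [-0.005,0.02,0],"delta_rot": [0,0,0]},{"slide": [-0.005,0.04,0],"delta_rot": [0,0,0]},{"slide": [-0.01,0.06,0],"delta_rot": [0,0,0]},{"slide": [-0.015,0.08,0],"delta_rot": [0,0,0]},{"slide": [-0.02,0.1,0],"delta_rot": [0,0,0]},{"slide": [-0.02,0.12,0],"delta_rot": [0,0,0]},{"slide": [-0.025,0.14,0],"delta_rot": [0,0,0]},{"slide": [-0.025,0.16,0],"delta_rot": [0,0,0]},{"slide": [-0.025,0.18,0],"delta_rot": [0,0,0]},{"slide": [-0.025,0.2,0],"delta_rot": [0,0,0]}])

```text
time_s: 5.5
tcp_pos: [568.8, -203.1, 63.7]
eef_rot: [0.201, 3.135, -0.003]
ft_force: [-1.2, -4.5, 5.1]
finger_gap: 0.1
gripper_force: 3.5
```

```bash
cat > m2.py <<'E'
from h import *
import sys
np.set_printoptions(precision=1,suppress=True)
S=[500,780,-330,-60]; tag=sys.argv[1]
for n in ['scene','top']:
    I,D=snap(n,n+tag+'.png'); np.savez(n+tag+'.npz',I=I,D=D)
    for nm,lo,hi,b in [('pin',(3,150,80),(18,255,255),S+[35,120]),('red',(0,120,60),(8,255,255),S+[140,230]),('plate',(40,100,20),(85,255,255),S+[20,80])]:
        for P,c,k in blobs(n,I,D,lo,hi,b,5):
            x=''
            if nm=='plate' and k>300:
                A=np.c_[P[:,:2]-[646,-184],np.ones(len(P))]; q=np.linalg.lstsq(A,P[:,2],rcond=None)[0]; x=('plane',np.round(q,3),'yaw of tilt',np.arctan2(q[1],q[0]))
            print(n,nm,k,np.median(P,0),x)
s=robot.sense();print(s['time_s'],s['tcp_pos'],s['ft_force'])
E
python3 m2.py 1
```

```text
scene red 28 [ 676.7 -241.7  205.1] 
scene plate 2800 [ 657.1 -205.4   48.2] ('plane', array([ 0.1, -0.1, 45.9]), 'yaw of tilt', np.float64(-1.0571770922472503))
scene plate 9 [ 559.  -181.2   41.4] 
top red 15 [ 676.1 -239.3  206.2] 
top red 16 [600.7 -84.2 187.4] 
top plate 1037 [ 700.  -161.4   46.7] ('plane', array([ 0. , -0.1, 48. ]), 'yaw of tilt', np.float64(-1.3980305214411592))
top plate 1050 [ 616.2 -156.    41.9] ('plane', array([ 0. , -0.1, 46.1]), 'yaw of tilt', np.float64(-1.2111741229985014))
5.6 [ 569.  -201.5   63.6] [-1.4 -1.1  5. ]
```

View pics/scene1.png

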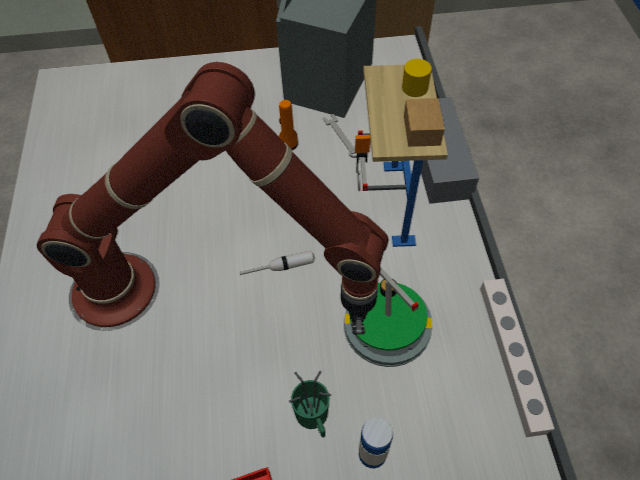

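The scene picture shows the fingers behind the pin at (358,322). The stand is still leaning and the bar has turned about 12°. I'll keep pushing along the arc.

Emit:
arm_command(increments=[{"slide": [0,0.02,0],"delta_rot": [0,0,0]},{"slide": [0,0.04,0],"delta_rot": [0,0,-0.02]},{"slide": [0,0.06,0],"delta_rot": [0,0,-0.04]},{"slide": [0,0.08,0],"delta_rot": [0,0,-0.06]},{"slide": [0.005,0.1,0],"delta_rot": [0,0,-0.08]},{"slide": [0.01,0.12,0],"delta_rot": [0,0,-0.1]},{"slide": [0.015,0.14,0],"delta_rot": [0,0,-0.12]}])

```text
time_s: 6.3
tcp_pos: [571.1, -174.3, 63.4]
eef_rot: [-0.399, -3.115, 0.001]
ft_force: [-3.0, -3.5, 6.7]
finger_gap: 0.0
gripper_force: 3.7
```

Emit:
arm_command(increments=[{"slide": [0.01,0.015,0],"delta_rot": [0,0,-0.02]},{"slide": [0.015,0.03,0],"delta_rot": [0,0,-0.04]},{"slide": [0.02,0.04,0],"delta_rot": [0,0,-0.06]},{"slide": [0.025,0.05,0],"delta_rot": [0,0,-0.06]}])

```text
time_s: 6.7
tcp_pos: [576.9, -162.4, 62.6]
eef_rot: [-0.493, -3.102, -0.002]
ft_force: [-0.1, 0.2, -0.2]
finger_gap: 0.1
gripper_force: 0.3
```

```bash
python3 m2.py 2
```

```text
scene red 22 [662.5 -98.5 187. ] 
scene red 26 [ 627.5 -269.2  187.3] 
scene plate 3406 [ 640.6 -201.7   37.5] ('plane', array([ 0. ,  0. , 37.6]), 'yaw of tilt', np.float64(0.9603894846243481))
top red 16 [661.8 -94.9 189.8] 
top red 12 [ 627.2 -265.6  190.9] 
top plate 362 [ 716.  -186.4   37.6] ('plane', array([-0.1,  0. , 44.3]), 'yaw of tilt', np.float64(2.720408059789302))
top plate 13 [ 706.5 -121.5   39.6] 
top plate 703 [ 645.6 -121.8   37.7] ('plane', array([ 0. , -0. , 37.9]), 'yaw of tilt', np.float64(-0.3220538819388149))
6.8 [ 577.1 -162.5   62.8] [0.  0.4 0.5]
```

The stand has dropped: plate level at about 37.6 mm, both bar ends at the same height. Backing off.

Emit:
arm_command(increments=[{"slide": [-0.03,-0.06,0],"delta_rot": [0,0,0]},{"slide": [-0.08,-0.12,0],"delta_rot": [0,0,0]},{"slide": [-0.18,-0.12,0.05],"delta_rot": [0,0,0]},{"slide": [-0.3,-0.1,0.25],"delta_rot": [0,0,0]},{"slide": [-0.4,-0.1,0.5],"delta_rot": [0,0,0]},{"slide": [-0.4,0,0.75],"delta_rot": [0,0,0]},{"slide": [-0.4,0.1,1],"delta_rot": [0,0,0]},{"slide": [-0.4,0.3,1],"delta_rot": [0,0,0]},{"slide": [-0.4,0.3,1],"delta_rot": [0,0,0]}])

```text
time_s: 7.7
tcp_pos: [497.8, -99.0, 265.9]
eef_rot: [0.481, 3.1, 0.008]
ft_force: [0.2, 0.4, -1.2]
finger_gap: 0.0
gripper_force: 0.0
```

Emit:
arm_command(increments=[{"slide": [0.1,0.25,0.1],"delta_rot": [0,0,0.1]},{"slide": [0.2,0.5,0.2],"delta_rot": [0,0,0.21]},{"slide": [0.3,0.75,0.2],"delta_rot": [0,0,0.21]},{"slide": [0.3,1,0.2],"delta_rot": [0,0,0.21]},{"slide": [0.3,1,0.2],"delta_rot": [0,0,0.21]},{"slide": [0.3,1,0.2],"delta_rot": [0,0,0.21]}], grip=0.2)

```text
time_s: 8.3
tcp_pos: [556.1, 98.5, 302.3]
eef_rot: [-0.142, -3.136, -0.002]
ft_force: [-0.5, -0.5, -0.1]
finger_gap: 51.3
gripper_force: 0.0
```

Emit:
arm_command(increments=[{"slide": [0.05,0.2,0],"delta_rot": [-0.01,-0.1,0]},{"slide": [0.1,0.4,0],"delta_rot": [-0.02,-0.2,0]},{"slide": [0.1,0.6,0],"delta_rot": [-0.03,-0.3,0]},{"slide": [0.1,0.75,0],"delta_rot": [-0.04,-0.4,0]},{"slide": [0.1,0.75,0],"delta_rot": [-0.05,-0.5,0]},{"slide": [0.1,0.75,0],"delta_rot": [-0.056,-0.58,0]},{"slide": [0.1,0.75,0],"delta_rot": [-0.056,-0.58,0]},{"slide": [0.1,0.75,0],"delta_rot": [-0.056,-0.58,0]}])

```text
time_s: 9.1
tcp_pos: [577.4, 243.3, 303.4]
eef_rot: [0.125, 2.53, -0.042]
ft_force: [0.7, -0.2, 1.2]
finger_gap: 51.5
gripper_force: 0.0
```

```bash
cat > st.py <<'E'
from h import *
np.set_printoptions(precision=3,suppress=True)
s=robot.sense(); R=cv2.Rodrigues(np.array(s['eef_rot']))[0]
print(s['time_s'],s['tcp_pos'],'q',np.array(s['q'])); print('y',R[:,1],np.degrees(np.arctan2(R[1,1],R[0,1])),'a',R[:,2],'tilt',np.degrees(np.arccos(-R[2,2])))
G=np.array(s['tcp_pos'])-19*R[:,2]; print('G',G,'F',s['ft_force'],'gap',s['finger_gap'])
E
python3 st.py
```

```text
9.1 [577.431 243.273 303.431] q [-0.906  0.351  0.392  1.881  0.505  0.496  0.509]
y [ 0.099  0.995 -0.002] 84.32730627357448 a [ 0.569 -0.058 -0.82 ] tilt 34.908236003777226
G [566.614 244.378 319.012] F [ 0.749 -0.177  1.173] gap 51.53731047816666
```

Emit:
arm_command(increments=[{"slide": [0.01,-0.1,0],"delta_rot": [0,0,0]},{"slide": [0.01,-0.205,0],"delta_rot": [0,0,0]},{"slide": [0.01,-0.205,0],"delta_rot": [0,0,0]},{"slide": [0.01,-0.205,0],"delta_rot": [0,0,0]}])

```text
time_s: 9.5
tcp_pos: [580.5, 202.8, 304.3]
eef_rot: [0.127, 2.527, -0.039]
ft_force: [-0.3, 0.8, 0.2]
finger_gap: 51.2
gripper_force: 0.0
```

Emit:
arm_command(increments=[{"slide": [0.06,-0.005,-0.085],"delta_rot": [0,0,0]},{"slide": [0.12,-0.01,-0.17],"delta_rot": [0,0,0]},{"slide": [0.18,-0.02,-0.26],"delta_rot": [0,0,0]},{"slide": [0.24,-0.025,-0.345],"delta_rot": [0,0,0]},{"slide": [0.3,-0.03,-0.43],"delta_rot": [0,0,0]},{"slide": [0.34,-0.035,-0.49],"delta_rot": [0,0,0]},{"slide": [0.355,-0.035,-0.515],"delta_rot": [0,0,0]},{"slide": [0.355,-0.035,-0.515],"delta_rot": [0,0,0]},{"slide": [0.355,-0.035,-0.515],"delta_rot": [0,0,0]}])

```text
time_s: 10.4
tcp_pos: [650.0, 198.2, 200.9]
eef_rot: [0.121, 2.528, -0.038]
ft_force: [0.3, -0.0, 0.7]
finger_gap: 51.4
gripper_force: 0.0
```

```bash
python3 st.py; python3 - <<'E'
from h import *
for n in ['scene','top']:
    I,D=snap(n); 
    for P,c,k in blobs(n,I,D,(3,150,80),(18,255,255),[560,800,130,330,150,300],5): print(n,c,k,np.median(P,0),P.min(0),P.max(0))
    c=I[90:230,320:450] if n=='scene' else I[130:230,160:290]
    cv2.imwrite(f'pics/g_{n}.png',cv2.resize(c,None,fx=4,fy=4,interpolation=2))
a,b=[cv2.resize(cv2.imread(f'pics/g_{n}.png'),(400,400)) for n in ['scene','top']]
cv2.imwrite('pics/g.png',np.hstack([a,b]))
E
```

```text
10.4 [649.996 198.247 200.947] q [-0.725  0.552  0.389  1.906  0.5    0.208  0.567]
y [0.095 0.995 0.   ] 84.52646104737148 a [ 0.571 -0.054 -0.819] tilt 35.0009230475939
G [639.146 199.28  216.51 ] F [ 0.319 -0.026  0.657] gap 51.375671119523645
scene [363.         136.50943396] 53 [642.57489024 193.69344394 239.79647561] [619.8014068  167.34617716 235.84100932] [657.99016982 202.26308049 269.75353981]
top [218.53191489 196.06382979] 94 [640.01842134 195.83445647 239.34674831] [623.11045437 189.39023529 232.06423814] [658.04380698 203.22174288 243.32204611]
```

View pics/g.png

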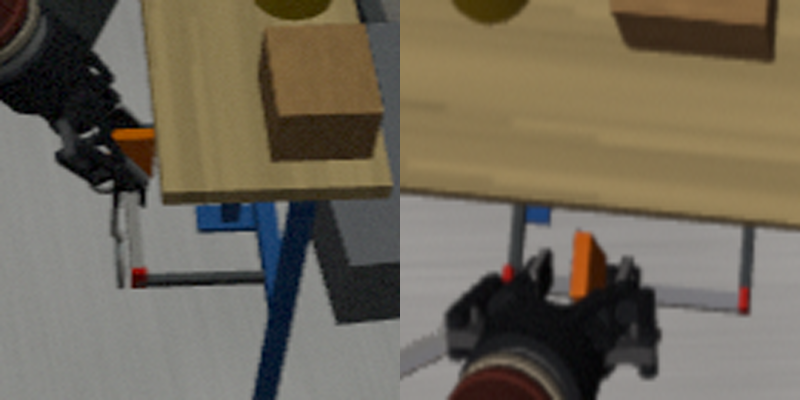

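The fingers straddle the orange grip, with the grip slightly right of centre in the top crop at about (590,265). I'll shift 3 mm in y and close.

Emit:
arm_command(increments=[{"slide": [0,-0.016,0],"delta_rot": [0,0,0]},{"slide": [0,-0.016,0],"delta_rot": [0,0,0]},{"slide": [0,-0.016,0],"delta_rot": [0,0,0]},{"slide": [0,-0.016,0],"delta_rot": [0,0,0]},{"slide": [0,-0.016,0],"delta_rot": [0,0,0]},{"slide": [0,-0.016,0],"delta_rot": [0,0,0]},{"slide": [0,-0.016,0],"delta_rot": [0,0,0]},{"slide": [0,-0.016,0],"delta_rot": [0,0,0]}], grip=-1, grip_force=50)

```text
time_s: 11.3
tcp_pos: [650.0, 194.6, 200.8]
eef_rot: [0.121, 2.528, -0.038]
ft_force: [-3.9, -0.1, 5.8]
finger_gap: 11.1
gripper_force: 53.0
```

```bash
python3 st.py
```

```text
11.3 [649.982 194.626 200.802] q [-0.719  0.55   0.388  1.91   0.502  0.204  0.57 ]
y [0.096 0.995 0.   ] 84.49804569416536 a [ 0.571 -0.055 -0.819] tilt 34.99595325415262
G [639.136 195.67  216.367] F [-3.863 -0.101  5.782] gap 11.13988597374111
```

Emit:
arm_command(increments=[{"slide": [0,0,0.02],"delta_rot": [0,0,0]},{"slide": [0,0,0.05],"delta_rot": [0,0,0]},{"slide": [0,0,0.08],"delta_rot": [0,0,0]},{"slide": [0,0,0.11],"delta_rot": [0,0,0]},{"slide": [0,0,0.14],"delta_rot": [0,0,0]},{"slide": [0,0,0.17],"delta_rot": [0,0,0]},{"slide": [0,0,0.18],"delta_rot": [0,0,0]},{"slide": [0,0,0.18],"delta_rot": [0,0,0]}])

```text
time_s: 12.1
tcp_pos: [650.0, 194.6, 236.9]
eef_rot: [0.122, 2.528, -0.038]
ft_force: [0.0, -0.2, -0.7]
finger_gap: 11.4
gripper_force: 52.0
```

Emit:
arm_command(increments=[{"slide": [-0.05,0,0],"delta_rot": [0,0,0]},{"slide": [-0.1,0,0.02],"delta_rot": [0,0,0]},{"slide": [-0.18,0.01,0.05],"delta_rot": [0,0,0]},{"slide": [-0.26,0.02,0.08],"delta_rot": [0,0,0]},{"slide": [-0.34,0.02,0.12],"delta_rot": [0,0,0]},{"slide": [-0.42,0.02,0.15],"delta_rot": [0,0,0]},{"slide": [-0.45,0.02,0.15],"delta_rot": [0,0,0]},{"slide": [-0.45,0.02,0.15],"delta_rot": [0,0,0]},{"slide": [-0.45,0.02,0.15],"delta_rot": [0,0,0]}])

```text
time_s: 13.0
tcp_pos: [559.9, 198.8, 266.2]
eef_rot: [0.121, 2.529, -0.039]
ft_force: [1.0, -1.0, -0.7]
finger_gap: 11.5
gripper_force: 52.0
```

```bash
python3 st.py; python3 - <<'E'
from h import *
np.set_printoptions(precision=1,suppress=True)
for n in ['scene','top']:
    I,D=snap(n,f'l_{n}.png'); 
    for P,c,k in blobs(n,I,D,(3,150,80),(18,255,255),[480,700,130,260,200,330],5): print(n,c,k,np.median(P,0),P.min(0),P.max(0))
cv2.imwrite('pics/l.png',cv2.resize(cv2.imread('pics/l_scene.png')[80:240,260:460],None,fx=3,fy=3,interpolation=2))
E
```

```text
13.0 [559.894 198.815 266.182] q [-0.914  0.35   0.476  2.032  0.561  0.328  0.479]
y [ 0.095  0.995 -0.   ] 84.52586050953452 a [ 0.57  -0.055 -0.82 ] tilt 34.96318828353465
G [549.056 199.86  281.752] F [ 1.014 -0.98  -0.725] gap 11.538982096643243
scene [326.2 119.4] 50 [554.8 197.5 305.1] [539.4 187.2 300.4] [568.9 204.7 309.2]
top [208.6 233.7] 106 [551.8 198.6 305.5] [533.8 192.  301.3] [568.8 206.2 329.9]
```

View pics/l.png

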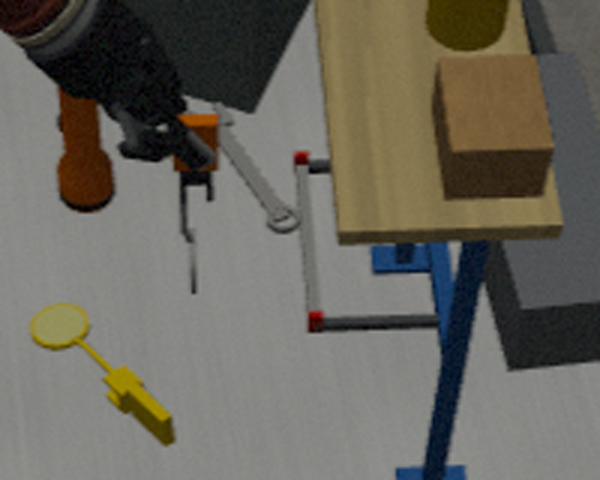

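The mirror is held upright, hook at about (195,185) and disc edge-on below, clear of the rail. Carrying it round in front of the stand now.

Emit:
arm_command(increments=[{"slide": [-0.03,-0.1,0],"delta_rot": [0,0,0]},{"slide": [-0.08,-0.25,0],"delta_rot": [0,0,0]},{"slide": [-0.13,-0.4,0],"delta_rot": [0,0,0]},{"slide": [-0.18,-0.55,0],"delta_rot": [0,0,0]},{"slide": [-0.2,-0.7,0],"delta_rot": [0,0,0]},{"slide": [-0.2,-0.85,0],"delta_rot": [0,0,0]},{"slide": [-0.2,-1,0],"delta_rot": [0,0,0]}])

```text
time_s: 13.8
tcp_pos: [520.0, -2.6, 266.2]
eef_rot: [0.121, 2.529, -0.04]
ft_force: [0.7, 0.4, -0.7]
finger_gap: 11.4
gripper_force: 52.0
```

Emit:
arm_command(increments=[{"slide": [0,-0.15,0],"delta_rot": [0,0,-0.02]},{"slide": [0,-0.3,0],"delta_rot": [0,0,-0.04]},{"slide": [0,-0.45,0],"delta_rot": [0,0,-0.06]},{"slide": [0,-0.6,0],"delta_rot": [0,0,-0.08]},{"slide": [0,-0.75,0],"delta_rot": [0,0,-0.1]},{"slide": [0,-0.9,0],"delta_rot": [0,0,-0.1]},{"slide": [0,-1,0],"delta_rot": [0,0,-0.1]},{"slide": [0,-1,0],"delta_rot": [0,0,-0.1]}])

```text
time_s: 14.6
tcp_pos: [518.8, -207.6, 265.7]
eef_rot: [0.267, 2.52, -0.084]
ft_force: [0.4, -0.1, -0.5]
finger_gap: 11.8
gripper_force: 52.0
```

```bash
python3 st.py; python3 m2.py 3 | grep red
```

```text
14.6 [ 518.839 -207.611  265.746] q [ 0.762  0.27  -0.453  2.139  0.204  0.156  1.528]
y [0.21  0.978 0.   ] 77.887330352452 a [ 0.56 -0.12 -0.82] tilt 34.93434069319352
G [ 508.201 -205.332  281.322] F [ 0.4   -0.117 -0.534] gap 11.783045062939028
scene red 19 [663.8 -98.9 188.1] 
scene red 26 [ 627.5 -269.1  188.1] 
top red 16 [660.9 -94.8 190.1] 
top red 17 [ 625.3 -264.7  190.1]
```

Emit:
arm_command(increments=[{"slide": [0.06,-0.1,0],"delta_rot": [0,0,0]},{"slide": [0.15,-0.14,0],"delta_rot": [0,0,0]},{"slide": [0.25,-0.14,0],"delta_rot": [0,0,0]},{"slide": [0.35,-0.14,0],"delta_rot": [0,0,0]},{"slide": [0.45,-0.14,0],"delta_rot": [0,0,0]},{"slide": [0.55,-0.14,0],"delta_rot": [0,0,0]},{"slide": [0.6,-0.14,0],"delta_rot": [0,0,0]},{"slide": [0.62,-0.14,0],"delta_rot": [0,0,0]},{"slide": [0.62,-0.14,0],"delta_rot": [0,0,0]},{"slide": [0.62,-0.14,0],"delta_rot": [0,0,0]}])

```text
time_s: 15.7
tcp_pos: [643.0, -229.2, 266.0]
eef_rot: [0.254, 2.522, -0.081]
ft_force: [0.4, -0.3, -0.1]
finger_gap: 11.2
gripper_force: 51.9
```

```bash
python3 st.py; python3 - <<'E'
from h import *
np.set_printoptions(precision=1,suppress=True)
for n in ['scene','top']:
    I,D=snap(n,f'p_{n}.png'); np.savez(f'p_{n}.npz',I=I,D=D)
    for lo,hi,b in [((3,150,80),(18,255,255),[560,720,-300,-180,200,330]),((0,120,60),(8,255,255),[500,780,-330,-60,140,220])]:
      for P,c,k in blobs(n,I,D,lo,hi,b,5): print(n,c,k,np.median(P,0),P.min(0),P.max(0))
a=cv2.resize(cv2.imread('pics/p_scene.png')[220:370,320:460],(400,430),interpolation=2);b=cv2.resize(cv2.imread('pics/p_top.png')[150:260,340:450],(400,430),interpolation=2)
cv2.imwrite('pics/p.png',np.hstack([a,b]))
E
```

```text
15.7 [ 642.989 -229.223  265.986] q [ 0.577  0.44  -0.329  1.844  0.258  0.279  1.465]
y [ 0.199  0.98  -0.001] 78.50011509802142 a [ 0.56  -0.115 -0.82 ] tilt 34.89492163817264
G [ 632.34  -227.046  281.57 ] F [ 0.433 -0.335 -0.149] gap 11.240045520545065
scene [398.8 278.3] 92 [ 637.5 -230.6  304.9] [ 617.5 -239.   298.1] [ 651.5 -219.2  328.3]
scene [404.4 285.6] 5 [ 649.  -237.4  284.6] [ 646.2 -238.9  282.9] [ 649.8 -236.9  291.8]
scene [393.5 250.8] 19 [663.5 -99.1 189.7] [ 658.8 -102.4  180.4] [666.7 -93.6 193.2]
scene [392.5 323.9] 26 [ 627.9 -269.1  188.2] [ 622.9 -272.   177.7] [ 632.6 -264.   195.5]
top [428.1 186. ] 87 [ 635.4 -227.9  304.8] [ 618.9 -234.6  300.4] [ 650.6 -221.1  308.4]
top [355.2 188.6] 15 [661.2 -95.1 190. ] [656.9 -97.3 184.7] [667.9 -92.6 192.2]
```

View pics/p.png

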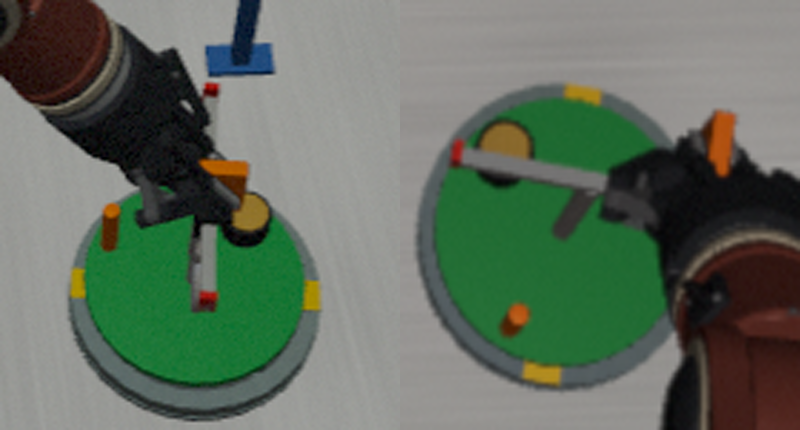

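Gripped mirror is over the -y arm; grip top and bar line agree within about 1 mm across. Lowering in steps with force checks.

Emit:
arm_command(increments=[{"slide": [0.005,-0.02,-0.03],"delta_rot": [0,0,0]},{"slide": [0.005,-0.02,-0.06],"delta_rot": [0,0,0]},{"slide": [0.005,-0.02,-0.09],"delta_rot": [0,0,0]},{"slide": [0.005,-0.02,-0.12],"delta_rot": [0,0,0]},{"slide": [0.005,-0.02,-0.15],"delta_rot": [0,0,0]},{"slide": [0.005,-0.02,-0.18],"delta_rot": [0,0,0]},{"slide": [0.005,-0.02,-0.2],"delta_rot": [0,0,0]},{"slide": [0.005,-0.02,-0.2],"delta_rot": [0,0,0]}])

```text
time_s: 16.6
tcp_pos: [644.5, -233.1, 225.3]
eef_rot: [0.254, 2.522, -0.08]
ft_force: [0.6, 0.3, -0.7]
finger_gap: 11.2
gripper_force: 52.0
```

Emit:
arm_command(increments=[{"slide": [0,0,-0.01],"delta_rot": [0,0,0]},{"slide": [0,0,-0.02],"delta_rot": [0,0,0]},{"slide": [0,0,-0.03],"delta_rot": [0,0,0]},{"slide": [0,0,-0.04],"delta_rot": [0,0,0]}])

```text
time_s: 17.0
tcp_pos: [644.9, -233.4, 218.3]
eef_rot: [0.254, 2.52, -0.08]
ft_force: [0.2, -1.0, -0.7]
finger_gap: 11.4
gripper_force: 52.0
```

Emit:
arm_command(increments=[{"slide": [-0.005,0,-0.01],"delta_rot": [0,0,0]},{"slide": [-0.005,0,-0.02],"delta_rot": [0,0,0]},{"slide": [-0.005,0,-0.03],"delta_rot": [0,0,0]},{"slide": [-0.005,0,-0.045],"delta_rot": [0,0,0]},{"slide": [-0.005,0,-0.06],"delta_rot": [0,0,0]},{"slide": [-0.005,0,-0.065],"delta_rot": [0,0,0]}])

```text
time_s: 17.6
tcp_pos: [643.6, -233.2, 204.7]
eef_rot: [0.254, 2.522, -0.08]
ft_force: [-0.5, -0.6, -1.7]
finger_gap: 11.6
gripper_force: 52.0
```

Emit:
arm_command(increments=[{"slide": [0,0,-0.006],"delta_rot": [0,0,0]},{"slide": [0,0,-0.006],"delta_rot": [0,0,0]}])

```text
time_s: 17.8
tcp_pos: [643.8, -233.3, 203.9]
eef_rot: [0.254, 2.521, -0.08]
ft_force: [-0.2, 0.9, -1.2]
finger_gap: 11.4
gripper_force: 52.0
```

Emit:
arm_command(increments=[{"slide": [0,0,-0.006],"delta_rot": [0,0,0]},{"slide": [0,0,-0.008],"delta_rot": [0,0,0]},{"slide": [0,0,-0.008],"delta_rot": [0,0,0]}])

```text
time_s: 18.1
tcp_pos: [643.8, -233.4, 202.5]
eef_rot: [0.254, 2.521, -0.08]
ft_force: [0.5, 0.1, -0.6]
finger_gap: 11.4
gripper_force: 52.0
```

```bash
python3 st.py; python3 - <<'E'
from h import *
np.set_printoptions(precision=1,suppress=True)
for n in ['scene','top']:
    I,D=snap(n,f'r_{n}.png')
    for lo,hi,b in [((3,150,80),(18,255,255),[560,720,-300,-180,200,330]),((0,120,60),(8,255,255),[500,780,-330,-60,140,220])]:
      for P,c,k in blobs(n,I,D,lo,hi,b,5): print(n,c,k,np.median(P,0),P.min(0),P.max(0))
cv2.imwrite('pics/r.png',cv2.resize(cv2.imread('pics/r_scene.png')[230:360,320:450],(600,600),interpolation=2))
E
```

```text
18.1 [ 643.807 -233.369  202.471] q [ 0.516  0.521 -0.236  1.916  0.293  0.116  1.436]
y [ 0.199  0.98  -0.   ] 78.50137726811069 a [ 0.561 -0.114 -0.82 ] tilt 34.95682352833771
G [ 633.14  -231.195  218.043] F [ 0.49   0.072 -0.621] gap 11.439759463172482
scene [396.7 296.4] 106 [ 638.8 -235.3  240.6] [ 617.7 -242.6  217.6] [ 653.1 -216.3  266. ]
scene [393.5 250.6] 16 [663.7 -98.  189.2] [ 657.9 -102.   182. ] [666.3 -93.5 191.3]
scene [392.2 323.7] 25 [ 626.7 -269.   189.8] [ 622.3 -272.7  170.2] [ 633.1 -263.9  193.4]
top [422.2 193.4] 82 [ 636.2 -231.   241.4] [ 611.1 -238.3  235.4] [ 652.  -218.4  280.9]
top [355.1 188.8] 16 [660.7 -94.8 189.9] [656.7 -97.2 183.4] [667.5 -92.4 192.8]
```

View pics/r.png

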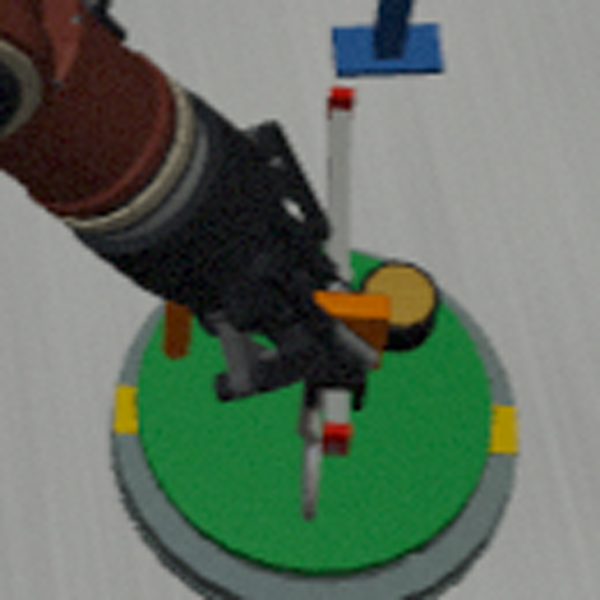

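The picture shows the hook legs on both sides of the bar, at about (312,400) and (360,400), with the bar at 337 and the disc in front. Lowering the last millimetre or two until it touches.

Emit:
arm_command(increments=[{"slide": [0,0,-0.005],"delta_rot": [0,0,0]},{"slide": [0,0,-0.007],"delta_rot": [0,0,0]},{"slide": [0,0,-0.007],"delta_rot": [0,0,0]}])

```text
time_s: 18.5
tcp_pos: [644.2, -233.5, 201.6]
eef_rot: [0.253, 2.519, -0.081]
ft_force: [0.3, 0.1, 1.1]
finger_gap: 11.1
gripper_force: 52.3
```

Emit:
arm_command(increments=[{"slide": [0,0,-0.005],"delta_rot": [0,0,0]},{"slide": [0,0,-0.005],"delta_rot": [0,0,0]},{"slide": [0,0,-0.005],"delta_rot": [0,0,0]}])

```text
time_s: 18.8
tcp_pos: [644.8, -233.7, 201.5]
eef_rot: [0.253, 2.517, -0.081]
ft_force: [-1.5, 0.2, 5.5]
finger_gap: 11.4
gripper_force: 52.8
```

Emit:
arm_command(increments=[{"slide": [0,0,0.004],"delta_rot": [0,0,0]},{"slide": [0,0,0.004],"delta_rot": [0,0,0]}], grip_force=20)

```text
time_s: 19.0
tcp_pos: [644.5, -233.5, 201.5]
eef_rot: [0.253, 2.519, -0.081]
ft_force: [0.1, -0.1, 3.6]
finger_gap: 11.2
gripper_force: 52.5
```

Emit:
arm_command(increments=[{"slide": [0,0,0],"delta_rot": [0,0,0]},{"slide": [0,0,0],"delta_rot": [0,0,0]},{"slide": [0,0,0],"delta_rot": [0,0,0]},{"slide": [0,0,0],"delta_rot": [0,0,0]}], grip=-0.4)

```text
time_s: 19.4
tcp_pos: [643.4, -233.2, 200.2]
eef_rot: [0.254, 2.522, -0.08]
ft_force: [1.0, -0.4, 0.4]
finger_gap: 25.7
gripper_force: 0.0
```

Emit:
arm_command(increments=[{"slide": [0,0,0],"delta_rot": [0,0,0]},{"slide": [0,0,0],"delta_rot": [0,0,0]},{"slide": [0,0,0],"delta_rot": [0,0,0]},{"slide": [0,0,0],"delta_rot": [0,0,0]}], grip=0.1)

```text
time_s: 19.8
tcp_pos: [643.8, -233.4, 200.9]
eef_rot: [0.254, 2.521, -0.08]
ft_force: [0.3, 0.1, 0.4]
finger_gap: 47.2
gripper_force: 0.0
```

```bash
python3 st.py; python3 - <<'E'
from h import *
np.set_printoptions(precision=1,suppress=True)
for n in ['scene','top']:
    I,D=snap(n,f's_{n}.png')
    for lo,hi,b in [((3,150,80),(18,255,255),[560,720,-300,-180,200,330])]:
      for P,c,k in blobs(n,I,D,lo,hi,b,5): print(n,c,k,np.median(P,0),P.min(0),P.max(0))
E
```

```text
19.8 [ 643.848 -233.372  200.931] q [ 0.514  0.523 -0.233  1.918  0.293  0.112  1.436]
y [ 0.199  0.98  -0.   ] 78.50125176680086 a [ 0.561 -0.114 -0.82 ] tilt 34.96119026727565
G [ 633.18  -231.197  216.502] F [0.326 0.07  0.36 ] gap 47.24096427842541
scene [395.3 297.6] 140 [ 635.6 -236.   239.5] [ 613.  -249.6  206.6] [ 653.4 -210.1  269. ]
top [421.8 193.7] 87 [ 635.1 -230.7  240.3] [ 598.9 -238.1  235.4] [ 652.1 -208.5  329.4]
```

Released; the mirror stays at the right height. Retreating along the tool axis, -a = (-0.56, 0.11, 0.82).

Emit:
arm_command(increments=[{"slide": [-0.028,0.006,0.041],"delta_rot": [0,0,0]},{"slide": [-0.084,0.017,0.123],"delta_rot": [0,0,0]},{"slide": [-0.168,0.034,0.246],"delta_rot": [0,0,0]},{"slide": [-0.28,0.055,0.41],"delta_rot": [0,0,0]},{"slide": [-0.39,0.077,0.57],"delta_rot": [0,0,0]},{"slide": [-0.5,0.1,0.73],"delta_rot": [0,0,0]},{"slide": [-0.5,0.1,0.73],"delta_rot": [0,0,0]}])

```text
time_s: 20.6
tcp_pos: [543.5, -214.0, 352.7]
eef_rot: [0.254, 2.512, -0.088]
ft_force: [1.1, -0.2, 0.5]
finger_gap: 46.9
gripper_force: 0.0
```

Emit:
arm_command(increments=[{"slide": [-0.15,0.2,0],"delta_rot": [0,0,0]},{"slide": [-0.3,0.4,0],"delta_rot": [0,0,0]},{"slide": [-0.3,0.6,0],"delta_rot": [0,0,0]},{"slide": [-0.3,0.8,0],"delta_rot": [0,0,0]},{"slide": [-0.3,1,0],"delta_rot": [0,0,0]},{"slide": [-0.3,1,0],"delta_rot": [0,0,0]},{"slide": [-0.3,1,0],"delta_rot": [0,0,0]},{"slide": [-0.3,1,0],"delta_rot": [0,0,0]},{"slide": [-0.3,1,0],"delta_rot": [0,0,0]},{"slide": [-0.3,1,0],"delta_rot": [0,0,0]}])

```text
time_s: 21.6
tcp_pos: [483.7, -14.8, 346.6]
eef_rot: [0.257, 2.521, -0.081]
ft_force: [-0.6, 0.3, 0.1]
finger_gap: 47.0
gripper_force: 0.0
```

```bash
for t in 8 9; do python3 m2.py $t | grep -v yaw; python3 - <<E
from h import *
np.set_printoptions(precision=1,suppress=True)
for n in ['scene','top']:
    z=np.load(n+'$t.npz')
    for P,c,k in blobs(n,z['I'],z['D'],(3,150,80),(18,255,255),[560,720,-300,-180,200,330],5): print('grip',n,c,k,np.median(P,0),P.min(0),P.max(0))
E
done
python3 - <<'E'
import cv2,numpy as np
a=cv2.resize(cv2.imread('pics/scene9.png')[230:370,320:450],(400,430),interpolation=2);b=cv2.resize(cv2.imread('pics/top9.png')[150:260,330:450],(400,430),interpolation=2)
cv2.imwrite('pics/f.png',np.hstack([a,b]))
E
```

```text
scene pin 27 [ 581.7 -143.8   97. ] 
scene red 14 [663.3 -97.3 189.2] 
scene red 20 [ 628.6 -268.8  190.2] 
scene plate 35 [ 683.2 -109.7   38.4] 
top pin 25 [ 581.  -140.2   97.4] 
top red 17 [661.  -94.9 189.8] 
top red 18 [ 626.1 -264.7  190.6] 
top plate 13 [ 706.  -121.4   39.8] 
21.7 [483.8 -14.4 346.7] [-0.5  0.7  0.1]
grip scene [395.3 295.9] 96 [ 635.4 -233.8  240.4] [ 619.  -242.6  234.5] [ 653.8 -223.3  245.9]
grip top [421.7 194. ] 91 [ 634.6 -230.1  240.2] [ 618.1 -238.4  235.7] [ 652.4 -222.7  244.1]
scene pin 27 [ 581.4 -144.3   97.2] 
scene red 21 [662.9 -99.1 190.4] 
scene red 20 [ 628.7 -268.2  189.3] 
scene plate 35 [ 683.6 -111.7   37.9] 
top pin 25 [ 581.1 -140.4   97.6] 
top red 17 [661.3 -95.  189. ] 
top red 18 [ 626.5 -264.8  188.7] 
top plate 12 [ 706.7 -121.4   37.6] 
21.8 [483.8 -14.  346.8] [ 0.6  0.2 -0.2]
grip scene [395.3 295.9] 96 [ 634.9 -233.8  240.5] [ 618.8 -242.9  234.4] [ 653.9 -225.   244.2]
grip top [421.7 194. ] 90 [ 635.  -230.4  240. ] [ 617.9 -238.3  236.1] [ 652.5 -222.5  243.6]
```

View pics/f.png

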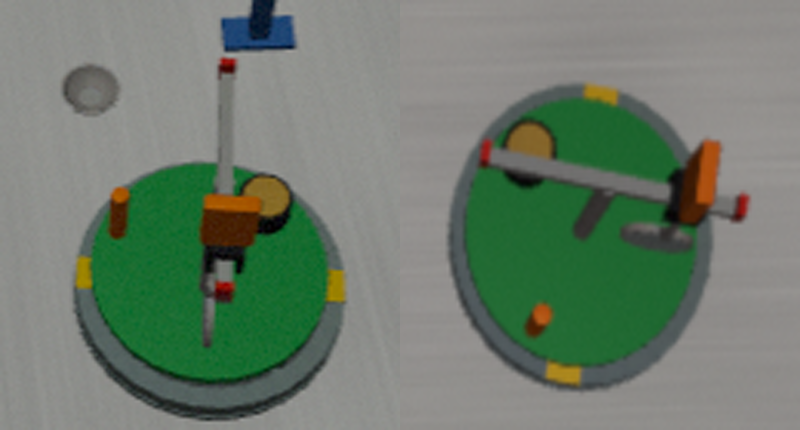

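The mirror hangs on the -y arm, still between two pairs of pictures, at about 50 mm from the middle and centred across. The stand is level and the arm is clear, so I'm handing in.

```bash
python3 -c "
from bench import robot
print(robot.job_done())"
```

```text
the job is handed in; nothing more can be done
None
```

The job is handed in, with no verdict shown: the stand was turned until it dropped level on all four feet, and the mirror then moved from the rail to the stand's -y arm, about 50 mm from the middle, hanging still with the arm clear at 21.8 s.

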